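Hold the gauge tweezers at their mark over the bead dish

TASK

Fold both flaps of the small carton right back, then lift out the sprung steel gauge tweezers and carry them to the round dish of beads. With both tips over the dish and held roughly a hand's width above the board, squeeze the tweezers until the right blade just meets the raised line on the gauge bar (a 12 mm gap between the tips, for sizing beads), and keep the gap steady for at least three seconds. Leave everything else where it stands, and finish still holding the squeezed tweezers there: do not put them down or let go.

Things in the scene. Friction and masses are not known exactly. Their poses are not given: they have to be found in the camera images.
- carton: brown carton fixed to the board, 136 mm wide (its x), 226 long (its y), 55 high, walls and floor 3 mm, two long flaps on top that meet in the middle when shut; origin under its centre, z up. Short dust flaps hang outside its short ends. Inside, two card supports across the width, tops 15 mm above the underside, carry the tweezers; between them (y -65 to +67 mm) the floor is clear for fingers
- flap_near (a joint): flap along the carton's -x side (towards the robot), 66 mm deep, 225 long, 3 thick; hinge line along y at x = -66.5 mm, 56.5 mm above the underside. Angle in rad: 0 shut, 1.57 upright, 3.1 folded flat outwards; starts about 1, leaning inwards. Stiff crease: it stays where it is left; under 1 N at its middle moves it
- flap_far (a joint): the same flap along the carton's +x long side, hinge line at x = +66.5 mm; same angles and behaviour
- flap_near_edge (a point): middle of the free edge of flap_near
- flap_far_edge (a point): middle of the free edge of flap_far
- tweezers: sprung steel gauge tweezers, 190 mm long, 80 g, on edge: blades 12 mm tall, open sideways. Origin mid-length at the lower edge; y to the tips (y = +95 mm), x to the right blade, hinged at the heel (y = -92). A gauge bar on the left blade at y = +65 passes through the right blade, 10 mm out beyond it (30 when squeezed); the right blade's inner face meets its one raised line at the set gap
- tweezers_grip (a point): midway between the two ribbed finger rests, half-way up (6 mm above the lower edge), 12 mm from mid-length towards the tips, 83 mm from the tips; axes as the tweezers'. Rests: 40 mm long (tweezers y -8 to +32), 12 mm tall, 35.5 mm across the outer faces when free. Squeezed to the line they are parallel, 22 mm across the outer faces; each 1 mm less closes the tips 1.8 mm
- blade (a joint): closing angle of the tweezers in rad: 0 free (36 mm between the tips), 0.13 at the raised line (12 mm between the tips), about 0.19 tips shut. Springs open; the force on each finger rest grows evenly from 0 to about 9 N at the line
- tip_left (a point): inner face of the left blade's tip, half-way up
- tip_right (a point): inner face of the right blade's tip, half-way up; its distance from tip_left is the tip gap
- dish: round white stoneware dish of 12 mm wooden beads, fixed to the board, 120 mm across the rim, 26 mm high; origin at the centre of its underside. To the left or to the right of the carton
- mug: bystander: blue ceramic mug, 76 mm across, 92 mm high, on the other side of the carton from the dish; origin at the centre of its underside
- spool: bystander: wooden thread spool beyond the carton, 40 mm across, 46 mm high; origin under its centre
- tin: bystander: round flat aluminium tin beyond the carton, 72 mm across, 32 mm high; origin under its centre
- router: bystander: matte black router beyond the right-hand place, 140 by 210 mm, 34 mm high, two antennas up to 163 mm; origin under its centre
- bottle: bystander: blue glass bottle with a metal screw cap, 72 mm across, 214 mm high; origin under its centre
- frame: bystander: stainless steel picture frame with a mountain photo, 160 mm wide, 210 mm high, at the left side; origin under its front's lower edge
- remote: bystander: black remote, 165 by 45 by 18 mm, on the lower level of the acrylic stand at the right side (stand 265 mm by 180 mm, 145 mm high); origin under its centre
- stapler: bystander: small grey stapler, 120 by 34 by 55 mm, on the stand's upper level; origin under its centre
Things that resemble listed ones, but are neither listed nor needed, are in the scene too. Several things have the shape of the dish; the one meant has the colours described above.

How it is judged:
By the outcome, as a careful person would: the job done as asked, in the order asked, and still so for the second after the job is handed in, while the arm keeps its last pose, push and grip.
It also fails if it takes over 64 s, if anything falls off the work surface, if the arm or the gripper's body presses on something with over 40 N, if the wrist force passes 120 N, or if a joint passes its speed limit or range.

ROBOT

A 6-joint arm with a two-finger parallel gripper is mounted at the origin on the work surface. World frame = base frame: x ahead of the robot, y to its left, z up, the work surface at z = 0. Lengths are in m, angles in rad, forces in N, time in s.
With the tool pointing down it reaches from about 0.425 to 0.925 m from the base axis. Payload 12.5 kg.
Tool frame: the origin (TCP) lies on the centre line of the jaws, within the pads' length; the fingertips stand arm.tcp_to_tips ahead of it and the grasp point (between the pads) lies 3 mm ahead of it (arm.tcp_to_tips is the distance from the TCP to the fingertips, in m); z points along the fingers, y is the line along which they close (so a half turn about z gives the same grasp; the last joint's range is limited). The gripper opens to 85 mm and grips with 20 to 120 N. Pads are 22 mm wide; open, the fingers measure 114 mm over their backs; the gripper's body (76 mm by 85 mm) begins 54 mm behind the grasp point. The pads swing forward as they close: fully open they stand 13 mm farther back than shut.
Start: joints at [-1.405, 0.491, 1.559, -0, 1.092, -0.106], TCP at [0.168, -0.602, 0.253] pointing down, gripper open.
Joint ranges: [-3.1, 3.1], [-0.84, 2.19], [0.05, 2.79], [-1.13, 4.28], [0.06, 2.93], [-2.69, 2.69]. Speed limits (rad/s): [2.22, 2.22, 2.79, 3.14, 3.14, 3.14].

INTERFACE

Orientations are given as a rotation vector (axis times angle).
In Python, from bench import arm gives the robot as it stands.
- The arm moves only by the shell command python3 -m pendant 'ROWS'. ROWS is JSON, a list that holds one entry, the list of rows, each a list of 5 numbers: the shift along the tool's x, y, z as a fraction of full scale, then the turn about the tool's z as a fraction of full scale, then the opening, from -1 (shut) to 1 (fully open), so that 0 is half open. A call has 1 to 10 rows; each row is the pose to reach, as a shift and turn from the pose commanded when the call began, along the tool's axes at that moment; what a row does not reach only later rows make up. Full scale, the value 1, is 100 mm for a shift and 120 degrees for a turn. A row lasts 1/8 s, in which the tool goes at most 62.5 mm and 10.7 degrees, less where a joint would pass 70% of its speed; a pose out of reach is approached as far as the arm can. A call with a number of a shift or a turn outside -1 to 1 is refused whole. A call with a gripper value outside its range is refused whole. The fingers move at their own pace and stop on an object; the grip force is fixed at half the most. Time passes only in rows, so rows that repeat a pose let the fingers close. It gives the time, the measured TCP pose, the force, the opening and the grip force at its end, in the units of the state.
- arm.get_state(): the state, without advancing time (a new reading comes with each control period).
- arm.get_image(name): name is "side" or "top" or "wrist"; returns a dict with "frame" (480x640x3 uint8, red, green, blue), "z_map" (480x640 float32, m along the optical axis (not along the pixel's ray), 0 where there is no reading), "camera_matrix" (3x3 intrinsics, pixels), "k1" (the pictures are not rectified: a ray, as slopes to the right and down, at radius r is drawn at 1 + k1 r^2 times it, then the intrinsics apply), "camera_from_world" (4x4, takes a point from world to camera coordinates). Camera axes: x right, y down, z forward; pixel columns grow to the right and rows downward; lengths in m; the calibration is good to about 2 mm. A picture is of the moment at which its call begins.
- arm.hand_in(): hands the job in; it is judged then, once.
The state is a dict: "time_s": time; "qpos": joint angles; "dq": joint speeds; "effort": joint torques, N m; "position": TCP position; "ee_rot": TCP orientation; "ft_force": force on the tool from outside, world axes, zero at the start; "ft_torque": the same for the moment, N m; "opening": opening from 0.0 (shut) to 1.0 (fully open); "grasp_force": force on a finger pad.
Only numpy, scipy, OpenCV 4.12 (cv2) and the standard library are available. Lean on these libraries where they do the work, as an engineer would, in place of code of your own. Each camera call takes 0.05 s, during which the arm holds its last target. There are 200 camera calls.

## Working session

There is one attempt and no reset: what is moved stays moved. The work goes in short steps, Python scripts to look and compute and a shell command to move; the robot and the scene stay as the last step left them, time stands still between calls to the robot, and variables do not carry over. Pictures are saved under pics/ and viewed, at most 10 in all, crops included, and the job is handed in when it is done.

```bash
mkdir -p pics; ls; python3 - <<'E'
from bench import arm
import cv2,numpy as np,pickle
print(arm.tcp_to_tips, arm.get_state())
D={}
for n in ("top","side"):
    d=arm.get_image(n);D[n]=d
    cv2.imwrite(f"pics/{n}0.png",d["frame"][:,:,::-1])
    print(n,d["camera_matrix"].round(1).tolist(),d["k1"],d["camera_from_world"].round(3).tolist(), (d["z_map"]>0).mean())
pickle.dump(D,open("d0.pkl","wb"))
E
```

```text
pics
0.022 {'time_s': 0.0, 'qpos': array([-1.40460932e+00,  4.91540269e-01,  1.55950120e+00, -2.21017036e-05,
        1.09169600e+00, -1.05634596e-01]), 'dq': array([ 0.0003684 ,  0.00014791, -0.00019369, -0.00111513, -0.00132476,
       -0.00076946]), 'effort': array([-3.65704147e-05, -6.18444514e+01, -2.61598992e+01, -1.27514818e-04,
        3.96815100e-03, -5.09091308e-06]), 'position': array([ 0.16776324, -0.60182945,  0.25272189]), 'ee_rot': array([-3.11148661e+00, -4.25523988e-01,  8.51909805e-05]), 'ft_force': array([-0.25638548, -0.32391203, -0.20988682]), 'ft_torque': array([-0.01475471,  0.05253411,  0.00440426]), 'grasp_force': 0.0, 'opening': 1.0013253248383491}
top [[536.0, 0.0, 328.8], [0.0, 536.0, 237.9], [0.0, 0.0, 1.0]] -0.014847880897874938 [[-0.021, -1.0, 0.004, -0.018], [-0.982, 0.02, -0.186, 0.574], [0.186, -0.008, -0.983, 1.494], [0.0, 0.0, 0.0, 1.0]] 0.9959375
side [[538.4, 0.0, 315.3], [0.0, 538.4, 243.8], [0.0, 0.0, 1.0]] -0.12887235200966937 [[-0.728, -0.685, 0.022, 0.393], [-0.413, 0.412, -0.812, 0.328], [0.547, -0.601, -0.583, 1.369], [0.0, 0.0, 0.0, 1.0]] 0.9553450520833333
```

View pics/top0.png

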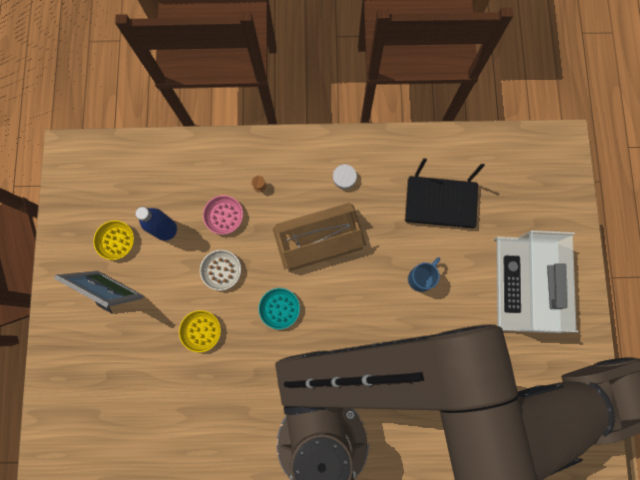

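View pics/side0.png

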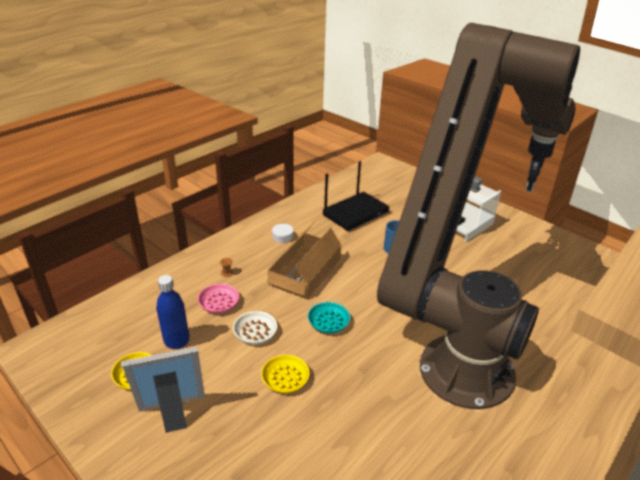

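```bash
cat > h.py <<'E'
import cv2,numpy as np
def cloud(d):
    "world xyz per pixel from z_map"
    K=d["camera_matrix"];v,u=np.mgrid[:480,:640]
    p=np.stack([u.ravel(),v.ravel()],1).astype(float)
    s=slopes(d,p)
    z=d["z_map"].ravel()
    P=np.column_stack([s*z[:,None],z]);T=d["camera_from_world"]
    return ((P-T[:3,3])@T[:3,:3]).reshape(480,640,3)
def slopes(d,p):
    return cv2.undistortPoints(np.asarray(p,float).reshape(-1,1,2),d["camera_matrix"],np.array([d["k1"],0,0,0.])).reshape(-1,2)
def onplane(d,p,z):
    s=slopes(d,p);T=d["camera_from_world"];R=T[:3,:3];c=-R.T@T[:3,3]
    r=np.column_stack([s,np.ones(len(s))])@R
    return c+r*((z-c[2])/r[:,2])[:,None]
def project(d,X):
    T=d["camera_from_world"];rv,_=cv2.Rodrigues(T[:3,:3])
    return cv2.projectPoints(np.asarray(X,float).reshape(-1,1,3),rv,T[:3,3],d["camera_matrix"],np.array([d["k1"],0,0,0.]))[0].reshape(-1,2)
E
python3 - <<'E'
import pickle,cv2,numpy as np
from h import *
D=pickle.load(open("d0.pkl","rb"));d=D["top"];f=d["frame"];W=cloud(d)
hsv=cv2.cvtColor(f,cv2.COLOR_RGB2HSV)
print("table z",np.median(W[380:400,80:200,2]))
# dish
m=((hsv[...,1]<70)&(hsv[...,2]>130)&(W[...,2]>.012)&(W[...,2]<.05))
m[:, :190]=0;m[:,255:]=0;m[:240]=0;m[300:]=0
P=W[m];print("dish",m.sum(),P.min(0),P.max(0),np.percentile(P[:,2],[10,50,90]))
c,r=cv2.minEnclosingCircle((P[P[:,2]>.018][:,:2]*1000).astype(np.float32));print(c,r)
# carton walls
x0,x1,y0,y1=262,385,190,285
q=W[y0:y1,x0:x1];
m=(q[...,2]>.02)
P=q[m];print("carton",len(P),np.percentile(P[:,2],[5,50,95,100]))
t=P[np.abs(P[:,2]-.054)<.006];print(cv2.minAreaRect((t[:,:2]*1000).astype(np.float32)))
a=cv2.resize(f[y0:y1,x0:x1],None,fx=6,fy=6,interpolation=cv2.INTER_CUBIC)
cv2.imwrite("pics/crop1.png",a[:,:,::-1])
np.set_printoptions(linewidth=250)
print((q[::5,::5,2]*1000).round().astype(int))
E
```

```text
table z -0.000144952794029338
dish 389 [0.43437702 0.2318711  0.01202785] [0.55017473 0.34726196 0.03505805] [0.01294122 0.0206464  0.02836292]
(492.829345703125, 289.794677734375) 59.62343215942383
carton 2830 [0.02587281 0.07873391 0.11219316 1.57460242]
((583.6520385742188, -0.2637481689453125), (138.33685302734375, 238.4557342529297), 15.528987884521484)
[[  2   2  -1   5  -1  -7  -3  -4  -5  -1   4   3   2  -2   6  -2   2   0   1  -3   0   1   4  -2   1]
 [ -4   1 -11  -4  -6  -4   0  -1  -3   6  -1  -3  -6   2   2  -4  -2   5  -4  -3  -1  -1  -4  -6   4]
 [ -2   1  -4   0  -1   6   2  -3   0  -6   0   1   1  -1   6  -3  -1   4   1   0  -4   6  -1   1   3]
 [  3   1   3   0  -1   4  -2  -4   2  -2   4   0   5  -3   7  62  65  77  39   3   5  -5  -4   1   3]
 [  6   0  -5  -2  -2  -6  -2   0   1   3   1   5  61  70  78  90 103 107 111   1  -3  -2  -3  -3   8]
 [ -6   6   4   1  -5   7   1   1   2  63  75  83  93 103 109  20  18   5  59   1   2  -2  -5  -8  -3]
 [  1   0   3   2   0  62  72  80  90  99 111 114   3   6   8  14  14   2   9  36  -2   2   5   0  -1]
 [ -2  -5  -3  74 
[... 518 characters left out ...]
 110 103 102 104  92  88  82  85  78  63  63  59  56  29  -1  -2   1  -2   0   3]
 [  0  -5   0   4  46 100  96  88  81  76  73  65  64  62  47  15  -8   1   1   8  -9  -2  -1   6   0]
 [ -4   0   6  -5  30  84  76  71  70  68  62  41  17  -8  -1   0  -7  -1   4  -5   2  -3  -1   3   1]
 [  2   4   0  -6  -4  75  57  55  25  -3   3  -1  -4  -1  -1   2  -7  -1   3   2   6  -2   2  -1  -5]
 [ -5   4   2  -1  -5   1  -4  -1  -4  -7   1  -2  -5  -3   3   0  -3  -2   1   2   9  -4   4  -4   3]
 [  1   4  -1   2   2  -3   1  -3  -9  -2   4   1 -10   0   6  -4   1   1   3  -2   3   1   5   4  -2]
 [  3   3  -2   4   1  -1   1   3   2   2   5   2   0   0   0   1   3   4  -2   0   6  -2  -9   0  10]]
```

View pics/crop1.png

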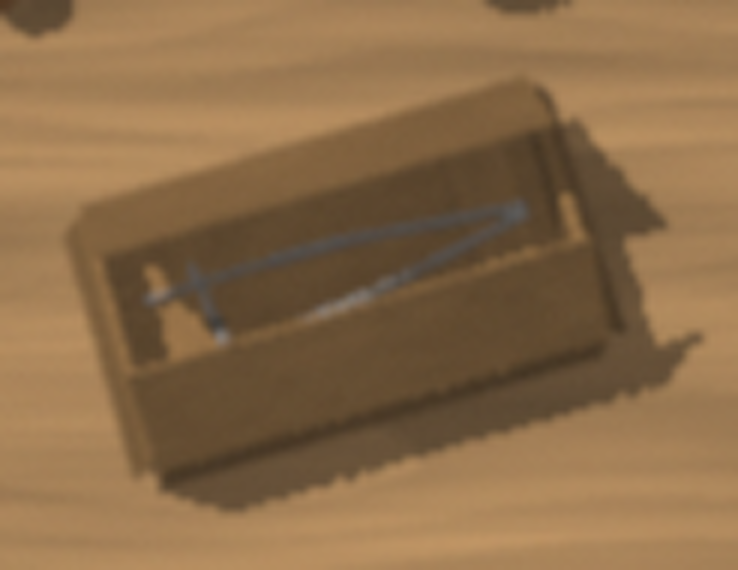

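Tweezers' heel is at px (348,225) and the tips at (287,240), towards +y, with the bar sticking out on the far side, so the right blade is the far one. 
Look-alikes of the dish: pink (224,215), teal (280,309), yellow (200,331) and yellow (114,240). The one meant is white with brown beads at (221,270), measured at (0.493, 0.290) with r=60 mm and rim about 28 mm, which matches. 
Carton centre is about (0.584, 0.000), yaw 15.5°, and the tool x is already parallel to its x. Next I'll transit above it and turn -90°.

```bash
python3 - <<'E'
import pickle,cv2
f=pickle.load(open("d0.pkl","rb"))["top"]["frame"]
cv2.imwrite("pics/dish.png",cv2.resize(f[190:350,90:310],None,fx=3,fy=3)[:,:,::-1])
E
python3 -m pendant '[[[0.35,-0.48,0,0,-1],[0.7,-0.95,0,0,-1]]]' >/dev/null
python3 -m pendant '[[[0.35,-0.48,0,0,-1],[0.7,-0.95,0,0,-1]]]' >/dev/null
python3 -m pendant '[[[0.35,-0.48,0,0,-1],[0.7,-0.95,0,0,-1]]]'
```

```text
time_s: 0.85
position: [0.2938, -0.2693, 0.2533]
ee_rot: [3.113, 0.425, 0.0]
ft_force: [0.8, 0.2, 0.3]
opening: 0.001
grasp_force: 0.0
```

View pics/dish.png

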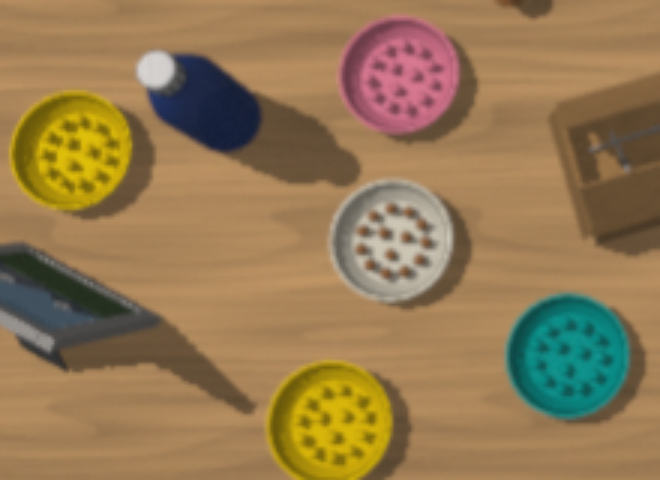

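The close crop confirms it: the white dish with brown beads is at crop (393,240).

```bash

python3 -m pendant '[[[0.5,-0.25,0,0,-1],[0.9,-0.5,0,0,-1]]]' >/dev/null
python3 -m pendant '[[[0.5,-0.25,0,0,-1],[0.9,-0.5,0,0,-1]]]' >/dev/null
python3 -m pendant '[[[0.5,-0.25,0,0,-1],[0.9,-0.5,0,0,-1]]]' >/dev/null
python3 -m pendant '[[[0.4,-0.15,0,-0.09,-1],[0.82,-0.31,0,-0.18,-1],[0.82,-0.31,0,-0.26,-1],[0.82,-0.31,0,-0.35,-1],[0.82,-0.31,0,-0.44,-1],[0.82,-0.31,0,-0.53,-1],[0.82,-0.31,0,-0.62,-1],[0.82,-0.31,0,-0.71,-1],[0.82,-0.31,0,-0.75,-1],[0.82,-0.31,0,-0.75,-1]]]'
python3 - <<'E'
from bench import arm
import cv2,numpy as np,pickle
from h import *
d=arm.get_image("wrist");pickle.dump(d,open("w1.pkl","wb"))
cv2.imwrite("pics/w1.png",d["frame"][:,:,::-1])
print(d["camera_matrix"].round(0).tolist(),d["camera_from_world"].round(3).tolist(),arm.get_state()["qpos"].round(2))
W=cloud(d);np.set_printoptions(linewidth=250)
for k in (0,1,2): print((W[::40,::40,k]*1000).round().astype(int))
E
```

```text
time_s: 2.85
position: [0.584, -0.0023, 0.253]
ee_rot: [-1.901, -2.501, 0.0]
ft_force: [0.5, -0.2, 0.2]
opening: -0.003
grasp_force: 0.0
[[414.0, 0.0, 319.0], [0.0, 414.0, 237.0], [0.0, 0.0, 1.0]] [[0.964, 0.268, 0.0, -0.562], [0.254, -0.915, 0.313, -0.19], [0.084, -0.301, -0.95, 0.33], [0.0, 0.0, 0.0, 1.0]] [-0.12  0.43  1.66 -0.    1.05 -0.39]
[[ 279  328  352  384  417  447  478  510  542  573  605  636  668  700  732  766]
 [ 283  318  360  389  420  453  485  518  550  582  614  646  679  712  736  752]
 [ 285  322  357  392  426  459  507  527  558  590  612  657  690  724  759  793]
 [ 287  324  361  396  431  465  512  534  567  600  620  669  703  737  772  562]
 [ 289  327  365  402  437  473  518  542  576  611  630  681  716  752  788  824]
 [ 291  330  368  406  443  479  524  551  586  621  641  693  729  766  804  843]
 [ 293  332  372  411  449  486  530  560  596  633  652  707  744  783  821  861]
 [ 292  335  376  415  455  494  537  568  606  621  684  723  762  800  841  882]
 [ 293  337  379  420  462  501  541  568  581  630  699  736  562  819  861  904]
 [ 29
[... 1538 characters left out ...]
   2   73   -1   -1    0    0  373]
 [   0   -1    0    1   -1    1   71    3    3    3   69    0    0   -1   -1    0]
 [   0   -1   -2    0   -1   -1   67    2    3    4   66    1    1    0   -1   -1]
 [   1   -1   -1    0    0    0   67    3    3    2   61    0    1    0    0    0]
 [  -2   -1    0   -2    0   -1   60  109   14  111    0   -1   -1    0   -1   -1]
 [  -1    0   -1   -1    1   -2    0  244  252  111    0    4  373    1    0    0]
 [  -1   -2    0   -1   -1   -1   -1  274  268  274   -2    0   32    0    0   -2]
 [  -1   -1    0   27  292  292  285  298  269  297  285  291  292    1   -1 -295]
 [  -2   -1  306  305  302  285  309  309   21  309  310  285  303  306  305 -295]]
```

View pics/w1.png

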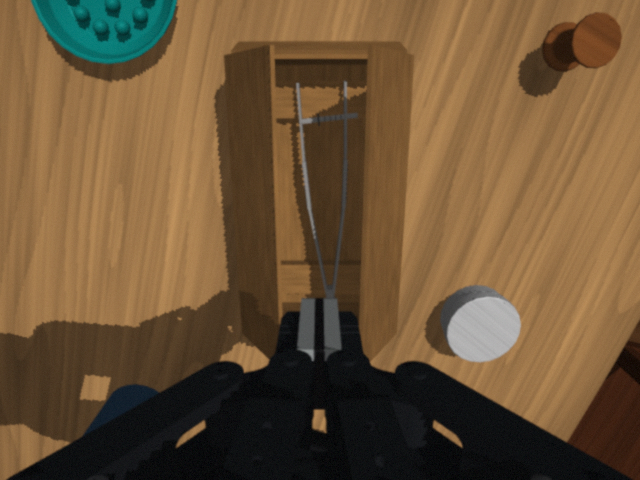

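Wrist view: tips at (298,84) left and (345,84) right, heel at (331,290), bar at row 118 projecting right. The near flap is on the left (edge u≈275) and the far flap on the right (edge u≈365). Now measuring in the carton frame.

```bash
python3 - <<'E'
import cv2,numpy as np,pickle
from h import *
d=pickle.load(open("w1.pkl","rb"));W=cloud(d)
c=np.array([.584,0]);a=np.radians(15.53);R=np.array([[np.cos(a),-np.sin(a)],[np.sin(a),np.cos(a)]])
L=W.copy();L[...,:2]=(W[...,:2]-c)@R; L*=1000
m=(L[...,2]>45)&(L[...,2]<130);m[300:]=0
for s,n in((-1,"near"),(1,"far")):
    P=L[m&(np.sign(L[...,0])==s)&(abs(L[...,1])<90)]
    A=np.column_stack([P[:,1:],np.ones(len(P))])   # x = a*y + b*z + c
    k,*_=np.linalg.lstsq(A,P[:,0],rcond=None)
    print(n,len(P),"x=",k.round(3),"x at z56.5:",k[1]*56.5+k[2],"angle",np.arctan2(1,-s*k[1]),"zmax",np.percentile(P[:,2],[50,98]))
    Q=L[m&(np.sign(L[...,0])==s)]; print("  y range",np.percentile(Q[:,1],[.5,99.5]))
pts=dict(tl=(298,84),tr=(345,84),heel=(331,290))
X=onplane(d,list(pts.values()),.027)
print(X.round(4),"local",(((X[:,:2]-c)@R)*1000).round(1))
t=(X[0]+X[1])/2;v=(t-X[2])[:2];print("len",np.linalg.norm(v),"gap",np.linalg.norm(X[0]-X[1]),"y-dir yaw",np.degrees(np.arctan2(-v[0],v[1])))
g=t[:2]-v/np.linalg.norm(v)*.083;print("grip",g,"local",(g-c)@R*1000)
E
```

```text
near 9801 x= [ 3.00000e-03  7.35000e-01 -1.10713e+02] x at z56.5: -69.17901584973275 angle 0.9368852151857128 zmax [ 89.0006881  110.29886718]
  y range [-71.23054001 117.12814663]
far 9179 x= [ 1.00000e-03 -6.81000e-01  1.05823e+02] x at z56.5: 67.33575763299089 angle 0.9728102175510844 zmax [ 90.17302578 111.90985894]
  y range [-70.49157875 142.57729344]
[[ 0.5426  0.0845  0.027 ]
 [ 0.5784  0.0944  0.027 ]
 [ 0.617  -0.0803  0.027 ]] local [[-17.3  92.5]
 [ 19.8  92.5]
 [ 10.3 -86.2]]
len 0.1788899865475293 gap 0.03715772328572694 y-dir yaw 18.43483209384563
grip [0.58670093 0.01070597] local [5.46876994 9.59194184]
```

```bash

python3 -m pendant '[[[0,0,0.5,0,-1],[0,0,1,0,-1]]]' >/dev/null
python3 -m pendant '[[[0,0,0.46,0,-1],[0,-0.2,0.46,0,-1],[0,-0.4,0.46,0,-1],[0,-0.6,0.46,0,-1],[0,-0.8,0.46,0,-1],[0,-0.9,0.5,0,-1],[0,-1,0.58,0,-1],[0,-1,0.66,0,-1],[0,-1,0.71,0,-1],[0,-1,0.71,0,-1]]]'
```

```text
time_s: 4.4
position: [0.4879, -0.0291, 0.0817]
ee_rot: [-1.9, -2.502, 0.001]
ft_force: [-0.2, 0.0, 0.1]
opening: 0.005
grasp_force: 0.0
```

```bash

python3 -m pendant '[[[0,0,0.02,0,-1],[0,0,0.02,0,-1]]]' 
python3 -m pendant '[[[0,0,-0.3,0,-1],[0,0.5,-0.3,0,-1],[0,1,-0.3,0,-1]]]'
python3 -m pendant '[[[0,0.2,0,0,-1],[0,0.4,0,0,-1],[0,0.6,0,0,-1],[0,0.8,0,0,-1],[0,0.9,0.05,0,-1],[0,1,0.13,0,-1],[0,1,0.2,0,-1],[0,1,0.25,0,-1],[0,1,0.29,0,-1],[0,1,0.29,0,-1]]]'
python3 -m pendant '[[[0,0,0.02,0,-1],[0,0,0.02,0,-1]]]' 
```

```text
time_s: 4.65
position: [0.4879, -0.0291, 0.0803]
ee_rot: [1.9, 2.502, 0.0]
ft_force: [-0.4, 0.1, -0.4]
opening: -0.001
grasp_force: 0.0
time_s: 5.03
position: [0.5855, -0.0021, 0.1113]
ee_rot: [1.9, 2.5, 0.001]
ft_force: [-0.0, -0.2, 0.3]
opening: -0.003
grasp_force: 0.0
time_s: 6.28
position: [0.6802, 0.0244, 0.0811]
ee_rot: [-1.9, -2.502, 0.001]
ft_force: [-0.0, 0.7, 0.6]
opening: 0.003
grasp_force: 0.0
time_s: 6.52
position: [0.6804, 0.0245, 0.0793]
ee_rot: [1.9, 2.502, -0.0]
ft_force: [-0.3, -0.4, -0.9]
opening: 0.001
grasp_force: 0.0
```

```bash

python3 -m pendant '[[[0,0,-0.4,0,-1],[0,-0.4,-0.8,0,-1],[0,-0.9,-1,0,1],[0,-0.95,-1,0,1],[0,-0.95,-1,0,1]]]'
python3 - <<'E'
from bench import arm
import cv2,numpy as np,pickle
from h import *
d=arm.get_image("wrist");pickle.dump(d,open("w2.pkl","wb"))
cv2.imwrite("pics/w2.png",d["frame"][:,:,::-1])
W=cloud(d)
c=np.array([.584,0]);a=np.radians(15.53);R=np.array([[np.cos(a),-np.sin(a)],[np.sin(a),np.cos(a)]])
L=W.copy();L[...,:2]=(W[...,:2]-c)@R; L*=1000
for s in(-1,1):
  for x in (80,95,110,122):
    m=(abs(s*L[...,0]-x)<4)&(abs(L[...,1]-40)<30)&(L[...,2]<150); print(s*x,m.sum(),np.median(L[...,2][m]).round(1))
E
```

```text
time_s: 7.15
position: [0.5892, -0.0011, 0.1796]
ee_rot: [1.9, 2.501, 0.001]
ft_force: [0.3, 0.4, 0.2]
opening: 0.636
grasp_force: 0.0
-80 1345 57.5
-95 1343 57.5
-110 1317 57.5
-122 1311 57.5
80 1336 57.2
95 1326 56.7
110 1301 56.2
122 1277 55.8
```

View pics/w2.png

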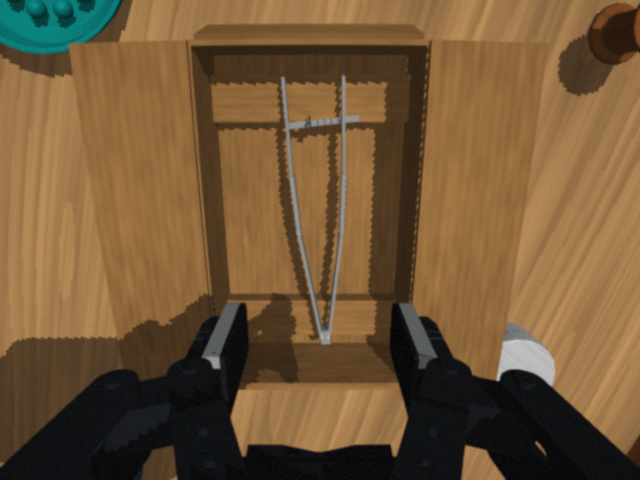

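Both flaps lie flat (57 mm along their depth). Tips are at (283,77) and (344,76), heel end at (326,343).

```bash
python3 - <<'E'
import numpy as np,pickle
from h import *
from bench import arm
d=pickle.load(open("w2.pkl","rb"))
X=onplane(d,[(283,77),(344,76),(326,343)],.027)
t=(X[0]+X[1])/2;v=(t-X[2])[:2];l=np.linalg.norm(v);u=v/l
yaw=np.degrees(np.arctan2(-v[0],v[1]))
print("len",l,"gap",np.linalg.norm(X[0]-X[1]),"yaw",yaw,X.round(4))
g=t[:2]-u*.083
s=arm.get_state();import cv2
R=cv2.Rodrigues(s["ee_rot"])[0]
print("grip",g,"tool shift mm",R.T@np.r_[(g-s["position"][:2])*1000,0],"tool x yaw",np.degrees(np.arctan2(R[1,0],R[0,0]))-90, s["position"])
E
```

```text
len 0.18991656357833472 gap 0.03783330742861942 yaw 18.191658271528276 [[ 0.5421  0.0854  0.027 ]
 [ 0.5784  0.0961  0.027 ]
 [ 0.6195 -0.0897  0.027 ]]
grip [0.58612085 0.01186707] tool shift mm [ 1.32194267e+01  1.52499811e-01 -2.14439939e-03] tool x yaw 15.567651931106667 [ 0.58952173 -0.00090832  0.1791226 ]
```

```bash

python3 -m pendant '[[[0.13,0,0.3,-0.022,0.41],[0.13,0,0.6,-0.022,0.41],[0.13,0,0.9,-0.022,0.41],[0.13,0,1,-0.022,0.41],[0.13,0,1,-0.022,0.41]]]'
python3 -m pendant '[[[0,0,0.25,0,0.41],[0,0,0.4,0,0.41],[0,0,0.5,0,0.41],[0,0,0.5,0,0.41],[0,0,0.5,0,0.41]]]'
python3 -m pendant '[[[0,0,0,0,0],[0,0,0,0,-0.2],[0,0,0,0,-0.3],[0,0,0,0,-0.36],[0,0,0,0,-0.39],[0,0,0,0,-0.39],[0,0,0,0,-0.39]]]'
```

```text
time_s: 7.82
position: [0.5857, 0.0117, 0.0786]
ee_rot: [-1.841, -2.544, 0.001]
ft_force: [0.0, -0.0, 0.0]
opening: 0.705
grasp_force: 0.0
time_s: 8.45
position: [0.5857, 0.0115, 0.0298]
ee_rot: [1.841, 2.544, 0.001]
ft_force: [-0.8, 0.5, 0.6]
opening: 0.706
grasp_force: 0.0
time_s: 9.32
position: [0.5858, 0.0117, 0.0302]
ee_rot: [1.841, 2.544, 0.001]
ft_force: [-0.1, 1.7, 8.6]
opening: 0.305
grasp_force: 8.2
```

```bash

python3 -m pendant '[[[0,0,-0.02,0,-0.39],[0,0,-0.05,0,-0.39],[0,0,-0.1,0,-0.39],[0,0,-0.1,0,-0.39]]]'
python3 -m pendant '[[[0,0,-0.15,0,-0.39],[0,0,-0.3,0,-0.39],[0,0,-0.5,0,-0.39],[0,0,-0.7,0,-0.39],[0,0,-0.85,0,-0.39],[0,0,-0.9,0,-0.39],[0,0,-0.9,0,-0.39]]]'
python3 - <<'E'
from bench import arm
import cv2,numpy as np,pickle
d=arm.get_image("wrist");pickle.dump(d,open("w3.pkl","wb"))
cv2.imwrite("pics/w3.png",d["frame"][:,:,::-1])
E
```

```text
time_s: 9.82
position: [0.5856, 0.0115, 0.0397]
ee_rot: [1.842, 2.545, 0.0]
ft_force: [-0.2, 1.2, -0.5]
opening: 0.306
grasp_force: 5.8
time_s: 10.7
position: [0.5854, 0.0116, 0.1294]
ee_rot: [1.842, 2.545, 0.0]
ft_force: [-0.3, 0.3, -1.0]
opening: 0.304
grasp_force: 5.8
```

View pics/w3.png

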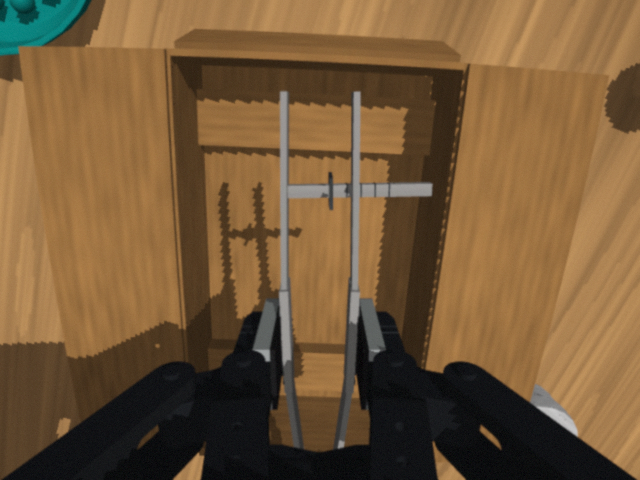

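Lifted level; tips at (284,93) and (356,93), raised line at (331,190), right blade's inner face at u≈351. Now the shift to the dish.

```bash
python3 - <<'E'
import numpy as np,pickle,cv2
from h import *
from bench import arm
d=pickle.load(open("w3.pkl","rb"));W=cloud(d)
for r in(110,150,230,270):
  for u0 in (284,356):
    p=W[r-2:r+3,u0-5:u0+6].reshape(-1,3);p=p[p[:,2]>.09]; print(r,u0,len(p),np.median(p,0).round(4) if len(p) else "")
X=onplane(d,[(284,93),(356,93)],.126);t=X.mean(0)
s=arm.get_state();R=cv2.Rodrigues(s["ee_rot"])[0]
print(X.round(4),"tip rel tool",R.T@(t-s["position"]))
print("shift",R.T@np.r_[.493-t[0],.290-t[1],0])
E
```

```text
110 284 41 [0.551  0.0833 0.1231]
110 356 45 [0.5707 0.0898 0.1227]
150 284 40 [0.554  0.072  0.1232]
150 356 45 [0.5746 0.0787 0.123 ]
230 284 40 [0.5613 0.0478 0.1234]
230 356 40 [0.583  0.0549 0.123 ]
270 284 40 [0.5653 0.0346 0.1234]
270 356 35 [0.5874 0.0418 0.1231]
[[0.5497 0.0878 0.126 ]
 [0.5691 0.0942 0.126 ]] tip rel tool [0.08354635 0.0002704  0.0029767 ]
shift [ 2.09751662e-01 -8.66001247e-04  2.27000167e-05]
```

```bash

python3 -m pendant '[[[0.1,0,0,0,-0.39],[0.3,0,0,0,-0.39],[0.5,0,0,0,-0.39],[0.7,0,0,0,-0.39],[0.9,0,0,0,-0.39],[1,0,0,0,-0.39]]]' >/dev/null
python3 -m pendant '[[[0.2,0,0,0,-0.39],[0.4,0,0,0,-0.39],[0.6,0,0,0,-0.39],[0.8,0,0,0,-0.39],[0.95,0,0,0,-0.39],[1,0,0,0,-0.39]]]'
python3 -m pendant '[[[0.05,0,0.1,0,-0.39],[0.1,0,0.2,0,-0.39],[0.1,0,0.27,0,-0.4],[0.1,0,0.27,0,-0.43],[0.1,0,0.27,0,-0.46],[0.1,0,0.27,0,-0.46],[0.1,0,0.27,0,-0.46],[0.1,0,0.27,0,-0.46]]]'
python3 - <<'E'
from bench import arm
import cv2,numpy as np,pickle
d=arm.get_image("wrist");pickle.dump(d,open("w4.pkl","wb"))
f=d["frame"][:,:,::-1]; cv2.imwrite("pics/w4.png",cv2.resize(f[60:320,190:450],(780,600)[:1]*2 if 0 else (600,600),interpolation=cv2.INTER_CUBIC))
E
```

```text
time_s: 12.25
position: [0.5226, 0.2025, 0.1292]
ee_rot: [1.84, 2.546, -0.0]
ft_force: [0.2, -0.8, -1.7]
opening: 0.305
grasp_force: 5.8
time_s: 13.25
position: [0.5198, 0.211, 0.1024]
ee_rot: [1.842, 2.545, 0.0]
ft_force: [-0.4, 0.9, -0.2]
opening: 0.271
grasp_force: 7.6
```

View pics/w4.png

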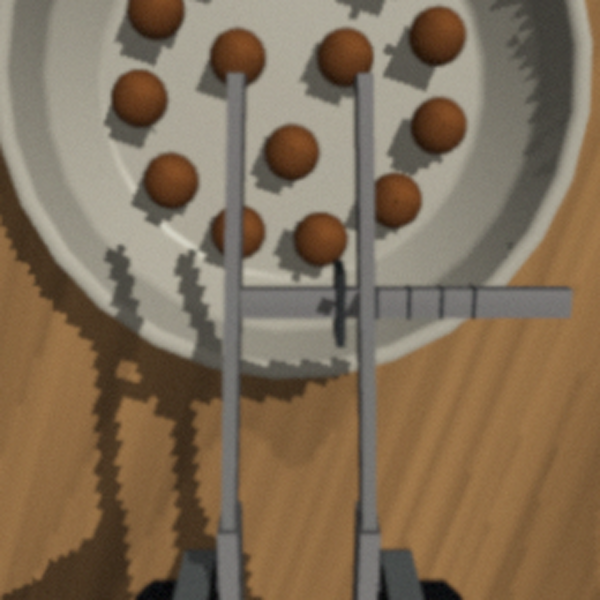

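Over the dish: both tips lie within the rim, and the right blade's inner face at crop u≈357 is just short of the line at u≈340. Opening 0.271 is 23 mm across, so closing the last 1 mm.

```bash

python3 -m pendant '[[[0,0,0,0,-0.47],[0,0,0,0,-0.484],[0,0,0,0,-0.484],[0,0,0,0,-0.484],[0,0,0,0,-0.484],[0,0,0,0,-0.484]]]'
cat > meas.py <<'E'
from bench import arm
import cv2,numpy as np,sys
from h import *
d=arm.get_image("wrist");f=d["frame"];W=cloud(d)
s=arm.get_state();R=cv2.Rodrigues(s["ee_rot"])[0]
cv2.imwrite(f"pics/{sys.argv[1]}.png",cv2.resize(f[60:320,190:450],(600,600),interpolation=cv2.INTER_CUBIC)[:,:,::-1])
m=(W[...,2]>.07)&(W[...,2]<.13);m[300:]=0
zt=np.median(W[...,2][m]);print("blade top z",zt)
g=[]
for v in [x for x in range(94,175,4)]+list(range(205,250,4)):
    us=np.where(m[v])[0]
    if len(us)<4: continue
    k=np.argmax(np.diff(us))
    if us[k+1]-us[k]<5: continue
    X=onplane(d,[(us[0]-.5,v),(us[k]+.5,v),(us[k+1]-.5,v),(us[-1]+.5,v)],zt);T=(X-s["position"])@R*1000
    g.append([v,T[0,0],*T[:,1],T[2,1]-T[1,1],(T[2,1]+T[3,1]-T[0,1]-T[1,1])/2])
print(np.array(g).round(1))
print(s["position"],s["opening"]*85,s["grasp_force"])
E
python3 meas.py w5
```

```text
time_s: 14.05
position: [0.5198, 0.211, 0.1022]
ee_rot: [1.842, 2.545, -0.0]
ft_force: [-0.6, 0.4, -0.5]
opening: 0.26
grasp_force: 8.5
blade top z 0.094695822586459
[[ 94.   83.4  -8.2  -6.1   5.9   8.5  12.   14.4]
 [ 98.   82.3  -8.2  -6.1   5.9   8.6  12.1  14.4]
 [102.   81.1  -8.2  -6.2   5.9   8.6  12.1  14.5]
 [106.   80.   -8.5  -6.2   6.2   8.6  12.4  14.8]
 [110.   78.9  -8.9  -6.2   6.3   8.6  12.5  15. ]
 [114.   77.7  -8.9  -6.2   6.3   8.7  12.5  15. ]
 [118.   76.6  -8.9  -6.5   6.3   8.7  12.8  15.2]
 [122.   75.4  -8.9  -6.5   6.3   8.7  12.9  15.2]
 [126.   74.2  -9.   -6.6   6.3   8.7  12.9  15.3]
 [130.   73.1  -9.   -6.6   6.3   8.8  12.9  15.3]
 [134.   71.9  -9.   -6.6   6.4   8.8  13.   15.4]
 [138.   70.7  -9.   -6.6   6.4   8.8  13.   15.4]
 [142.   69.5  -9.   -6.6   6.4   8.8  13.   15.4]
 [146.   68.3  -9.1  -6.6   6.4   8.8  13.1  15.5]
 [150.   67.1  -9.1  -6.7   6.4   9.2  13.1  15.7]
 [154.   65.9  -9.1  -6.7   6.5   9.2  13.1  15.7]
 [158.   64.7  -9.1  -6.7   6.8   9.2  13.5  15.9]
 [162.   63.5  -9.5  -7.    6.8   9.3  13.8  16.3]
 [166.   62.2  -9.5  -7.    6.8   9.3  13.9  16.3]
 [170.   61.   -9.5  -7.1   6.8   9.3  13.9  16.4]
 [174.   59.8  -9.6  -7.1   5.    9.3  12.1  15.5]
 [205.   49.9  -9.8  -7.6   5.4   9.6  13.   16.2]
 [209.   48.6  -9.8  -7.6   5.4   9.6  13.   16.2]
 [213.   47.3  -9.8  -7.6   7.1   9.6  14.7  17.1]
 [217.   45.9 -10.2  -7.6   7.4   9.6  15.   17.4]
 [221.   44.6 -10.2  -7.7   7.4   9.7  15.1  17.5]
 [225.   43.3 -10.3  -7.7   7.4   9.7  15.1  17.5]
 [229.   41.9 -10.3  -7.7   7.5   9.7  15.2  17.6]
 [233.   40.6 -10.3  -7.7   7.5  10.1  15.2  17.8]
 [237.   39.2 -10.3  -7.7   7.5  10.1  15.3  17.9]
 [241.   37.8 -10.4  -7.8   7.5  10.2  15.3  17.9]
 [245.   36.5 -10.4  -8.1   7.6  10.2  15.7  18.1]
 [249.   35.1 -10.4  -8.2   7.6  10.2  15.7  18.2]]
[0.51975585 0.21102893 0.10225009] 22.160546621053463 8.523838967084885
```

View pics/w5.png

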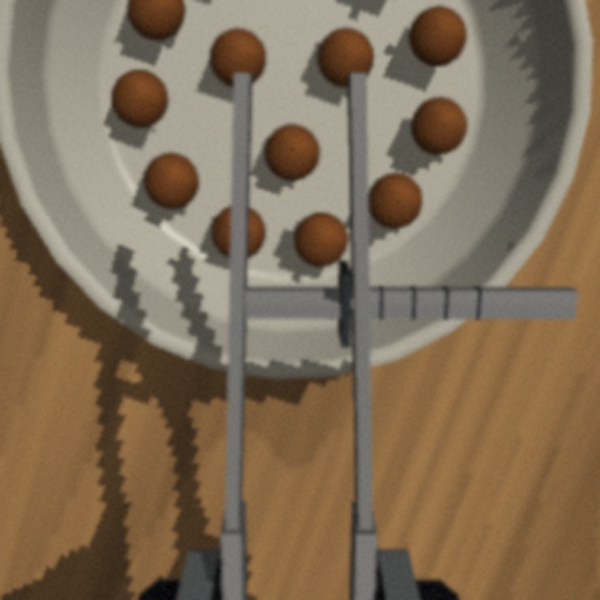

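The blade now just meets the line (gap about 12.0 mm, blades' mid-height 0.089 m, force 8.5 N). Holding it there for about 5 s.

```bash

H() { :; }
python3 -m pendant '[[[0,0,0,0,-0.484],[0,0,0,0,-0.484],[0,0,0,0,-0.484],[0,0,0,0,-0.484],[0,0,0,0,-0.484],[0,0,0,0,-0.484],[0,0,0,0,-0.484],[0,0,0,0,-0.484],[0,0,0,0,-0.484],[0,0,0,0,-0.484]]]'
python3 -m pendant '[[[0,0,0,0,-0.484],[0,0,0,0,-0.484],[0,0,0,0,-0.484],[0,0,0,0,-0.484],[0,0,0,0,-0.484],[0,0,0,0,-0.484],[0,0,0,0,-0.484],[0,0,0,0,-0.484],[0,0,0,0,-0.484],[0,0,0,0,-0.484]]]' >/dev/null
python3 -m pendant '[[[0,0,0,0,-0.484],[0,0,0,0,-0.484],[0,0,0,0,-0.484],[0,0,0,0,-0.484],[0,0,0,0,-0.484],[0,0,0,0,-0.484],[0,0,0,0,-0.484],[0,0,0,0,-0.484],[0,0,0,0,-0.484],[0,0,0,0,-0.484]]]' >/dev/null
python3 -m pendant '[[[0,0,0,0,-0.484],[0,0,0,0,-0.484],[0,0,0,0,-0.484],[0,0,0,0,-0.484],[0,0,0,0,-0.484],[0,0,0,0,-0.484],[0,0,0,0,-0.484],[0,0,0,0,-0.484],[0,0,0,0,-0.484],[0,0,0,0,-0.484]]]'
python3 meas.py w6 | sed -n '1,5p;$p'
```

```text
time_s: 15.35
position: [0.5198, 0.211, 0.1023]
ee_rot: [1.842, 2.545, -0.0]
ft_force: [-0.6, 0.5, -0.5]
opening: 0.26
grasp_force: 8.5
time_s: 19.1
position: [0.5198, 0.211, 0.1023]
ee_rot: [1.842, 2.545, -0.0]
ft_force: [0.1, 0.7, -0.3]
opening: 0.26
grasp_force: 8.5
blade top z 0.09474171226947531
[[ 94.   83.4  -8.2  -6.1   5.9   8.5  12.   14.4]
 [ 98.   82.3  -8.2  -6.2   5.9   8.6  12.1  14.4]
 [102.   81.1  -8.2  -6.2   5.9   8.6  12.1  14.5]
 [106.   80.   -8.6  -6.2   6.2   8.6  12.4  14.8]
[0.51976512 0.21104887 0.10223576] 22.19153859701744 8.523859530687332
```

```bash
python3 -c "
from bench import arm
print(arm.hand_in())"
```

```text
the job is handed in; nothing more can be done
None
```

Job handed in at about 19 s: both flaps are folded flat, and the arm still holds the tweezers with both tips over the white dish about 89 mm above the board, the right blade at the raised line and the gap measuring 12 mm, steady for 5 s.

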